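Kit the power supply parts into the nest tray

ROBOT

A 6-joint arm with a two-finger parallel gripper is mounted at the origin on the work surface. World frame = base frame: x ahead of the robot, y to its left, z up, the work surface at z = 0. Lengths are in m, angles in rad, forces in N, time in s.
With the tool pointing down it reaches from about 0.35 to 0.85 m from the base axis. Payload 8.1 kg.
Tool frame: the origin (TCP) lies on the mounting face of the last link; the fingertips stand 186 mm ahead of it and the grasp point (between the pads) lies 167 mm ahead of it (robot.finger_overhang is the distance from the TCP to the fingertips, in m); z points along the fingers, y is the line along which they close (so a half turn about z gives the same grasp; the last joint's range is limited). The gripper opens to 93 mm and grips with 3 to 60 N. Pads are 15 mm wide; open, the fingers measure 128 mm over their backs; the gripper's body (75 mm by 188 mm) begins 65 mm behind the grasp point.
Start: joints at [1.203, 0.13, 1.488, -0, 1.523, -0.085], TCP at [0.167, 0.576, 0.405] pointing down, gripper open.
Joint ranges: [-2.96, 2.96], [-0.89, 2.26], [0.02, 2.5], [-1.34, 4.48], [0, 2.73], [-2.66, 2.66]. Speed limits (rad/s): [2.39, 2.39, 2.79, 3.14, 3.14, 3.14].

INTERFACE

Orientations are given as a rotation vector (axis times angle).
In Python, from plant import readout, read_camera, get_calibration, job, robot gives the robot as it stands.
- The arm moves only by the shell command python3 -m handwheel 'ROWS' [FORCE]. ROWS is JSON, a list of rows, each a list of 5 numbers: the shift along the world's x, y, z in cm, then the turn about the world's z in rad, then the closure, from 0 (fully open) to 1 (shut). In form: [[tx, ty, tz, spin, gripper], ...]. A call has 1 to 10 rows; each row shifts and turns the commanded pose from where the row before left it; what a row does not reach is not made up. A row lasts 1/8 s, in which the tool goes at most 62.5 mm and 10.7 degrees, less where a joint would pass 70% of its speed; a pose out of reach is approached as far as the arm can. A call is refused whole if a number of a shift passes 6.25 or a number of a turn 0.188, either way. A call with a gripper value outside its range is refused whole. The fingers move at their own pace and stop on an object; FORCE is the grip in N (left out, the last holds). Time passes only in rows, so rows that do not move let the fingers close. It gives the time, the measured TCP pose, the force, the opening and the grip force at its end, in the units of the state.
- readout.read_state(): the state, without advancing time (a new reading comes with each control period).
- read_camera(name): name is "side" or "top" or "wrist"; returns the picture (400x640x3 uint8, red, green, blue); there is no depth.
- get_calibration(name): a dict with "fovy" (degrees; the focal length in pixels is half the picture's height over the tangent of half this angle, whatever the lens; pixels are square), "cx", "cy" (the principal point, pixels), "dist_coeffs" ([k1, k2, p1, p2, k3] as OpenCV has them; the pictures are not rectified), "pose" (4x4, takes a point from camera to world coordinates). Camera axes: x right, y down, z forward; pixel columns grow to the right and rows downward; lengths in m; the calibration is good to about 2 mm. A picture is of the moment at which its call begins: read the wrist's pose just before it. get_calibration takes no time and is no camera call; for the wrist camera it gives the pose at the moment of the call.
- job.close_job(): hands the job in; it is judged then, once.
The state is a dict: "t": time; "q": joint angles; "dq": joint speeds; "joint_torque": joint torques, N m; "tool_pos": TCP position; "orientation": TCP orientation; "force": force on the tool from outside, world axes, zero at the start; "wrist_torque": the same for the moment, N m; "opening": finger opening in m; "gripper_force": force on a finger pad.
Only numpy, scipy, OpenCV 4.12 (cv2) and the standard library are available. Lean on these libraries where they do the work, as an engineer would, in place of code of your own. Each camera call takes 0.05 s, during which the arm holds its last target. There are 200 camera calls.

TASK

Gather the parts for the power supply into the tray: stand the thick capacitor in the round pocket, the transformer without mounting feet in the nearly square pocket and the longer heatsink in the long narrow slot, each upright, fully down on the pocket's floor and let go. Leave the look-alikes, that is the thin capacitor, the transformer with mounting feet and the shorter heatsink, where they stand.

Things in the scene. Friction and masses are not known exactly. Their poses are not given: they have to be found in the camera images.
- cap_thick: The thick capacitor: upright black can with a bare aluminium top, 42 mm diameter, 50 mm high, about 90 g. Loose, standing upright on the bench; origin: centre of its underside, z up.
- cap_thin: Look-alike, to be left: thin capacitor, black can with aluminium top, 22 mm diameter, 50 mm high. Loose, standing upright on the bench; origin: centre of its underside, z up.
- sink_long: The longer heatsink: aluminium block of upright fins, 26 mm wide (its x), 70 mm long (its y, the way the fins run), 40 mm high, about 90 g; grip it across its width, on the outer fins. Loose, standing upright on the bench; origin: centre of its underside, z up.
- sink_short: Look-alike, to be left: shorter heatsink, 26 mm wide (its x), 36 mm long (its y), 40 mm high. Loose, standing upright on the bench; origin: centre of its underside, z up.
- trafo_plain: The transformer without feet: laminated dark steel core 50 mm (its x) by 24 mm (its y) by 44 mm high, with a copper winding that sticks out of the core to 46 mm overall along y (winding 34 mm along x, from 7 to 37 mm above the underside); about 350 g; grip it on the core's ends. Loose, standing upright on the bench; origin: centre of its underside, z up.
- trafo_feet: Look-alike, to be left: a transformer just like the other but with flat steel mounting feet, 3 mm thick and 34 mm wide, at the bottom of its core, 86 mm overall along its x; 44 mm high. Loose, standing upright on the bench; origin: centre of its underside, z up.
- nest_round: Fixed light grey plastic nest in the tray, 84 mm (its x) by 100 mm (its y), 22 mm high. Origin: centre of its underside, 4 mm above the bench; z up. Top face 22 mm above the origin; the pocket, centred, is 15 mm deep: its dark floor lies 7 mm above the origin. This one has the round pocket, 59 mm diameter.
- nest_square: Fixed light grey plastic nest in the tray, 84 mm (its x) by 100 mm (its y), 22 mm high. Origin: centre of its underside, 4 mm above the bench; z up. Top face 22 mm above the origin; the pocket, centred, is 15 mm deep: its dark floor lies 7 mm above the origin. This one has the nearly square pocket, 66 mm along its x by 62 mm along its y.
- nest_slot: Fixed light grey plastic nest in the tray, 84 mm (its x) by 100 mm (its y), 22 mm high. Origin: centre of its underside, 4 mm above the bench; z up. Top face 22 mm above the origin; the pocket, centred, is 15 mm deep: its dark floor lies 7 mm above the origin. This one has the long narrow slot, 42 mm along its x by 86 mm along its y.
- tray: The kit tray: long low grey plastic tray, fixed to the bench, 96 mm (its x) by 320 mm (its y), rim 16 mm high, floor 4 mm thick. The three nests stand in it side by side along its y, 103 mm apart, in an order that varies. Origin: centre of its underside; z up.
Mind the look-alikes: they are no part of the job. Leave any pink look-alike of the nest_square alone.

How it is judged:
By the outcome, as a careful person would: the job done as asked, in the order asked, and still so for the second after the job is handed in, with the robot touching nothing.
It also fails if it takes over 96 s, if anything falls off the work surface, if the arm or the gripper's body presses on something with over 40 N, if the wrist force passes 120 N, or if a joint passes its speed limit or range.

## Working session

There is one attempt and no reset: what is moved stays moved. The work goes in short steps, Python scripts to look and compute and a shell command to move; the robot and the scene stay as the last step left them, time stands still between calls to the robot, and variables do not carry over. Pictures are saved under pics/ and viewed, at most 14 in all, crops included, and the job is handed in when it is done.

```bash
ls; mkdir -p pics
cat > h.py <<'E'
import numpy as np, cv2
from plant import readout, read_camera, get_calibration, job, robot
def snap(name, fn):
    c=get_calibration(name); im=np.ascontiguousarray(read_camera(name)); cv2.imwrite('pics/'+fn+'.png', im[:,:,::-1]); np.save('pics/'+fn+'.npy',im)
    np.save('pics/'+fn+'_c.npy',c,allow_pickle=True); return im,c
def load(fn): return np.load('pics/'+fn+'.npy'), np.load('pics/'+fn+'_c.npy',allow_pickle=True).item()
def K(c,h=400):
    f=h/2/np.tan(np.radians(c['fovy'])/2); return np.array([[f,0,c['cx']],[0,f,c['cy']],[0,0,1.]])
def ray(c,uv,z):
    uv=np.array(uv,float).reshape(-1,1,2); n=cv2.undistortPoints(uv,K(c),np.array(c['dist_coeffs'],float)).reshape(-1,2)
    T=np.array(c['pose']); d=np.c_[n,np.ones(len(n))]@T[:3,:3].T; o=T[:3,3]
    return o+d*((z-o[2])/d[:,2])[:,None]
def proj(c,P):
    T=np.linalg.inv(np.array(c['pose'])); r,_=cv2.Rodrigues(T[:3,:3])
    return cv2.projectPoints(np.array(P,float).reshape(-1,3),r,T[:3,3],K(c),np.array(c['dist_coeffs'],float))[0].reshape(-1,2)
E
python3 - <<'E'
from h import *
for n in ['top','side','wrist']:
    im,c=snap(n,n+'0'); print(n,c['fovy'],np.array(c['pose']).round(3).tolist(),c['dist_coeffs'])
s=readout.read_state(); print({k:np.round(v,3) for k,v in s.items()})
E
```

```text
pics
top 54.93403540226271 [[-0.012, -0.985, 0.171, 0.394], [-1.0, 0.016, 0.022, -0.012], [-0.024, -0.171, -0.985, 0.916], [0.0, 0.0, 0.0, 1.0]] [-0.06232208  0.          0.          0.          0.        ]
side 47.10494965657254 [[-0.957, -0.231, 0.177, 0.359], [-0.291, 0.734, -0.613, 0.715], [0.011, -0.638, -0.77, 0.963], [0.0, 0.0, 0.0, 1.0]] [0.03076148 0.         0.         0.         0.        ]
wrist 65.78040567527412 [[0.279, 0.919, 0.277, 0.091], [0.96, -0.266, -0.082, 0.598], [-0.002, 0.289, -0.957, 0.384], [0.0, 0.0, 0.0, 1.0]] [-0.05738948  0.          0.          0.          0.        ]
{'t': np.float64(0.15), 'q': array([ 1.203,  0.131,  1.489,  0.   ,  1.523, -0.085]), 'dq': array([ 0.   , -0.   , -0.005, -0.001, -0.001,  0.001]), 'joint_torque': array([ 0.0000e+00, -5.6047e+01, -4.9234e+01,  7.7000e-02,  3.0000e-02,
       -0.0000e+00]), 'tool_pos': array([0.167, 0.576, 0.404]), 'orientation': array([-4.43e-01, -3.11e+00,  2.00e-03]), 'force': array([ 0.418, -0.58 ,  0.392]), 'wrist_torque': array([ 0.051, -0.002, -0.031]), 'gripper_force': np.float64(0.0), 'opening': np.float64(0.093)}
```

View pics/top0.png

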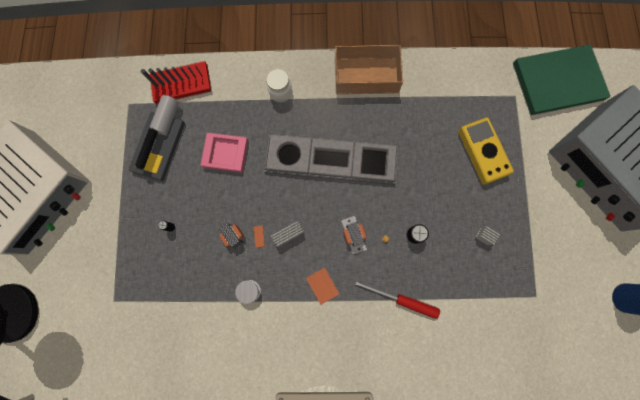

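View pics/side0.png

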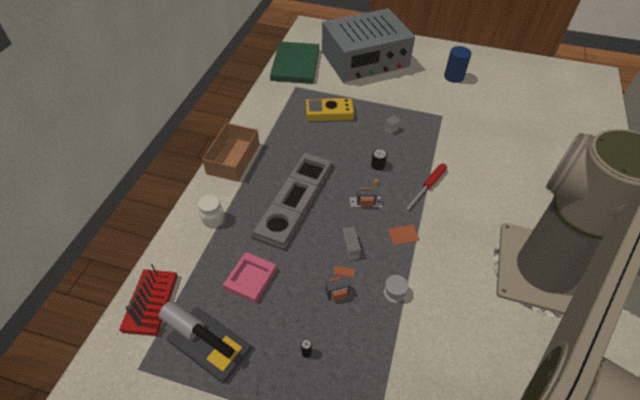

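Top view: nests in order round (289,153), slot (331,157), square (374,161). Parts are thin cap (166,226), plain trafo (231,236), long sink (287,235), footed trafo (355,235), thick cap (419,233) and short sink (487,236). The side view agrees. Next, an enlarged view of the row.

Run:
```python
from h import *
im,c=load('top0')
a=cv2.resize(im[128:188,255:405],None,fx=5.3,fy=5.3,interpolation=cv2.INTER_CUBIC)[:,:795]
b=cv2.resize(im[210:258,205:315],None,fx=5.3,fy=5.3,interpolation=cv2.INTER_CUBIC)
o=np.zeros((a.shape[0]+b.shape[0],795,3),np.uint8); o[:a.shape[0],:a.shape[1]]=a; o[a.shape[0]:,:b.shape[1]]=b
cv2.imwrite('pics/z1.png',np.clip(o[:600,:,::-1]*1.6,0,255))
for n,uv,z in [('round',(289,153),.026),('slot',(331,157),.026),('sq',(374,161),.026),('plain',(231,236),.044),('long',(287,235),.04),('feet',(355,235),.044),('thick',(419,233),.05)]:
    print(n,ray(c,uv,z)[0].round(4))
hsv=cv2.cvtColor(im,cv2.COLOR_RGB2HSV)
print(im[233,414:425].tolist(), im[232:238,287].tolist(), im[160,260:275].tolist())
```

```text
round [0.6589 0.0759 0.026 ]
slot [ 0.6471 -0.0248  0.026 ]
sq [ 0.6354 -0.127   0.026 ]
plain [0.4601 0.2067 0.044 ]
long [0.4612 0.0789 0.04  ]
feet [ 0.4588 -0.0755  0.044 ]
thick [ 0.4605 -0.2189  0.05  ]
[[146, 144, 136], [142, 140, 133], [146, 143, 135], [145, 144, 135], [131, 130, 123], [108, 107, 102], [123, 121, 116], [124, 122, 117], [122, 121, 114], [128, 125, 119], [134, 133, 126]] [[116, 114, 107], [140, 137, 129], [117, 114, 107], [119, 117, 110], [140, 138, 129], [118, 116, 109]] [[87, 86, 83], [92, 90, 88], [92, 89, 87], [90, 88, 86], [92, 89, 86], [93, 92, 87], [100, 97, 92], [109, 104, 100], [124, 118, 113], [127, 120, 115], [127, 119, 114], [126, 119, 114], [124, 117, 111], [125, 119, 114], [126, 119, 115]][ WARN:0@0.755] global loadsave.cpp:1063 imwrite_ Unsupported depth image for selected encoder is fallbacked to CV_8U.
```

View pics/z1.png

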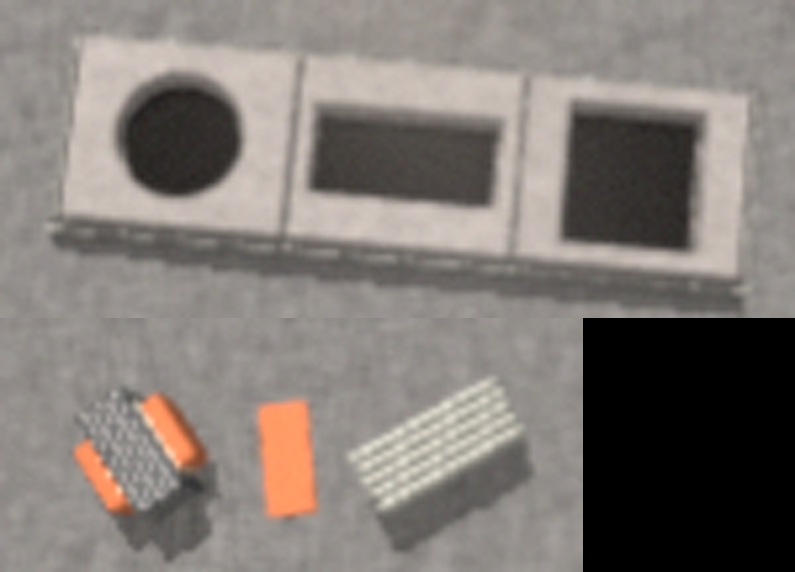

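Enlarged: the tray turns slightly clockwise, its pockets are clear, and the long sink and plain trafo are well resolved; the loose orange rectangle is just a flat sticker. Now to turn the corners into positions and angles.

Run:
```python
from h import *
im,c=load('top0')
def m(pts,off,z):
    p=(np.array(pts,float)+.5)/5.3-.5+off; return ray(c,p,z)
ang=lambda v: round(float(np.arctan2(v[1],v[0])),3)
o=m([(78,38),(748,95),(738,275),(62,217)],(255,128),.026)
print('nests',o.mean(0).round(4),np.linalg.norm(o[1]-o[0]),np.linalg.norm(o[3]-o[0]),'y ang',ang(o[0]-o[1]),ang(o[3]-o[2]),'x',ang(o[0]-o[3]))
yd=(o[0]+o[3]-o[1]-o[2]); yd/=np.linalg.norm(yd)
for n,k in(('round',1),('slot',0),('sq',-1)): print(n,(o.mean(0)+.103*k*yd).round(4))
off=(205,210-60); # b starts at row 318 = 60*5.3
t=m([(123,386),(190,485),(145,512),(75,418)],off,.044)
print('trafo',t.mean(0).round(4),np.linalg.norm(t-np.roll(t,-1,0),axis=1).round(3),'xang',ang(t[1]-t[0]),ang(t[2]-t[3]))
s=m([(493,376),(524,432),(380,512),(349,455)],off,.04)
print('sink',s.mean(0).round(4),np.linalg.norm(s-np.roll(s,-1,0),axis=1).round(3),'yang',ang(s[0]-s[3]),'xang',ang(s[0]-s[1]))
# thick cap bright top
g=cv2.cvtColor(im,cv2.COLOR_RGB2GRAY)[218:250,403:436]
_,b=cv2.threshold(g,115,255,0); n,l,st,ce=cv2.connectedComponentsWithStats(b); i=1+np.argmax(st[1:,4]); print(st[i],'cap',ray(c,ce[i]+(403,218),.05).round(4))
```

```text
nests [ 0.6475 -0.0246  0.026 ] 0.3065114531776897 0.08465772639621028 y ang 1.463 1.466 x -0.074
round [0.6584 0.0778 0.026 ]
slot [ 0.6475 -0.0246  0.026 ]
sq [ 0.6366 -0.1271  0.026 ]
trafo [0.4635 0.2098 0.044 ] [0.053 0.022 0.052 0.025] xang -2.53 -2.482
sink [0.4651 0.0789 0.04  ] [0.028 0.07  0.028 0.071] yang -1.079 xang 0.498
[  9   8  15  15 174] cap [[ 0.4611 -0.2197  0.05  ]]
```

```bash
python3 -m handwheel '[[2.1,-5.6,0,-0.05,0],[2.1,-5.6,0,-0.05,0],[2.1,-5.6,0,-0.05,0],[2.1,-5.6,0,-0.05,0],[2.1,-5.6,0,-0.05,0],[2.1,-5.6,0,-0.05,0],[2.1,-5.6,0,-0.05,0],[2.1,-5.6,0,-0.05,0],[2.1,-5.6,0,-0.05,0],[2.1,-5.6,0,-0.05,0]]' 30
python3 -m handwheel '[[2.1,-5.6,-1.5,-0.05,0],[2.1,-5.6,-1.5,-0.05,0],[2.1,-5.6,-1.5,-0.05,0],[2.1,-5.6,-1.5,0,0],[0,-1.2,-2,0,0],[0,0,0,0,0],[0,0,0,0,0]]'
python3 - <<'E'
from h import *
s=readout.read_state(); print(s['t'],s['tool_pos'],s['orientation'],s['q'].round(2) if hasattr(s['q'],'round') else s['q'])
im,c=snap('wrist','w1'); print(proj(c,[(0.461,-0.2195,.05),(s['tool_pos'][0],s['tool_pos'][1],.05)]))
E
```

```text
t: 1.4
tool_pos: [0.3775, 0.0142, 0.4049]
orientation: [1.201, 2.902, 0.001]
force: [1.0, 1.0, 0.1]
opening: 0.093
gripper_force: 0.0
t: 2.28
tool_pos: [0.4614, -0.2192, 0.3253]
orientation: [1.412, 2.806, 0.0]
force: [-0.4, -0.3, 0.4]
opening: 0.0932
gripper_force: 0.0
2.275 [ 0.46143004 -0.21921012  0.3253014 ] [1.41210375e+00 2.80621291e+00 3.73715063e-04] [-0.54 -0.06  1.83  0.    1.37 -1.18]
[[314.23081533 201.72561175]
 [314.83024384 201.75162908]]
```

View pics/w1.png

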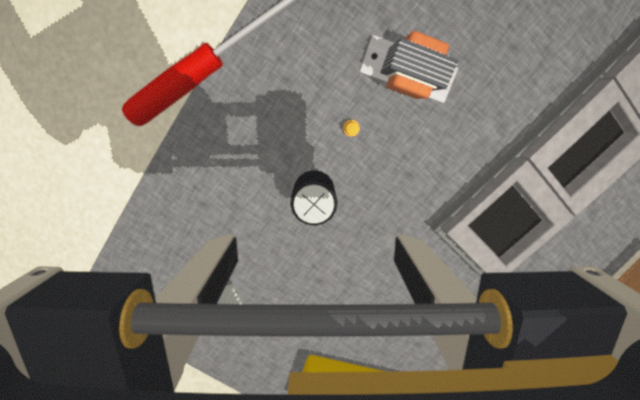

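Wrist view: the cap's aluminium top is centred at about (314,205), between the open fingers, with nothing else in their way; it lies 3 px from the predicted spot.

Run:
```python
from h import *
im,c=load('w1')
g=cv2.cvtColor(im,cv2.COLOR_RGB2GRAY)[175:235,280:350]
_,b=cv2.threshold(g,165,255,0); b=cv2.morphologyEx(b,cv2.MORPH_CLOSE,np.ones((5,5))); n,l,st,ce=cv2.connectedComponentsWithStats(b); i=1+np.argmax(st[1:,4])
k=max(cv2.findContours((l==i).astype(np.uint8),0,1)[0],key=len); (x,y),r=cv2.minEnclosingCircle(k); print(st[i],ce[i]+(280,175),x+280,y+175,r)
print(ray(c,[(x+280,y+175)],.05), ray(c,[(x+280-r,y+175),(x+280+r,y+175)],.05))
```

```text
[ 14  18  40  30 886] [313.76749436 207.73250564] 313.5 203.5 19.65970230102539
[[ 0.46144935 -0.22117001  0.05      ]] [[ 0.44777797 -0.23131927  0.05      ]
 [ 0.47512029 -0.21102329  0.05      ]]
```

```bash
python3 -m handwheel '[[0,-0.1,-4,0,0],[0,0,-4,0,0],[0,0,-3,0,0],[0,0,-1.1,0,0],[0,0,0,0,0],[0,0,0,0,1],[0,0,0,0,1],[0,0,0,0,1],[0,0,0,0,1],[0,0,0,0,1]]' 25
python3 -m handwheel '[[0,0,0,0,1],[0,0,0,0,1],[0,0,3,0,1],[0,0,4,0,1],[0,0,2,0,1],[0,0,0,0,1]]'
```

```text
t: 3.58
tool_pos: [0.4614, -0.2208, 0.2038]
orientation: [-1.413, -2.806, 0.0]
force: [-1.2, -0.6, 0.3]
opening: 0.0478
gripper_force: 0.0
t: 4.32
tool_pos: [0.4621, -0.2212, 0.2955]
orientation: [1.411, 2.803, -0.0]
force: [-0.5, 0.1, -2.1]
opening: 0.0415
gripper_force: 25.0
```

```bash
python3 -m handwheel '[[2.8,4.3,0,0,1],[2.8,4.3,0,0,1],[2.8,4.3,0,0,1],[2.8,4.3,0,0,1],[2.8,4.3,0,0,1],[2.8,4.3,0,0,1],[2.8,4.1,0,0,1],[0,0,0,0,1],[0,0,0,0,1]]'
python3 - <<'E'
from h import *
s=readout.read_state(); print(s['t'],s['tool_pos'],s['opening'])
im,c=snap('wrist','w2')
E
```

```text
t: 5.45
tool_pos: [0.6568, 0.0781, 0.2916]
orientation: [-1.411, -2.804, 0.003]
force: [0.1, -0.6, -0.1]
opening: 0.0416
gripper_force: 25.0
5.45 [0.65676621 0.07812488 0.29159711] 0.04158820575072357
```

View pics/w2.png

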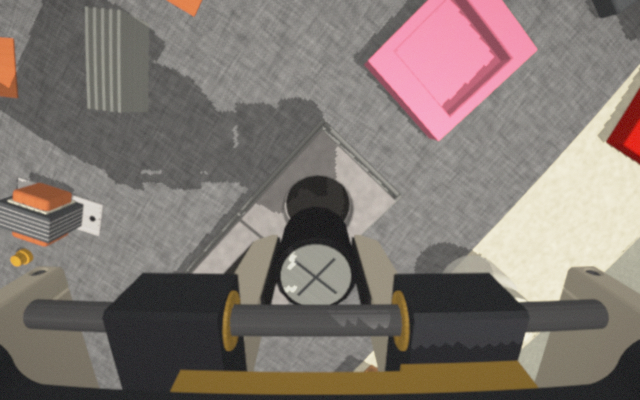

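The wrist picture shows the cap held upright, with the round pocket below, its upper rim spanning columns 284–350 with its top at about row 176.

Run:
```python
from h import *
im,c=load('w2')
a=np.linspace(0,2*np.pi,73)[:-1]
p=proj(c,np.c_[.6584+.0295*np.cos(a),.0778+.0295*np.sin(a),0*a+.026]); print(p.min(0),p.max(0))
print(ray(c,[(284,203),(350,203),(317,176)],.026).round(4))
```

```text
[281.83768468 172.32373754] [352.40202312 239.4122128 ]
[[0.6342 0.0641 0.026 ]
 [0.6783 0.0969 0.026 ]
 [0.6425 0.099  0.026 ]]
```

```bash
python3 -m handwheel '[[0.1,0,-2.5,0,1],[0,0,-2.5,0,1],[0,0,-1.5,0,1],[0,0,-0.5,0,1],[0,0,-0.3,0,1],[0,0,0,0,1],[0,0,0,0,1]]'
```

```text
t: 6.38
tool_pos: [0.6588, 0.0782, 0.2217]
orientation: [1.412, 2.805, 0.001]
force: [-0.5, 1.1, -1.3]
opening: 0.0416
gripper_force: 25.0
```

```bash
python3 -m handwheel '[[0,0,-0.3,0,1],[0,0,-0.2,0,1],[0,0,-0.1,0,1],[0,0,0,0,1],[0,0,0,0,1]]'
python3 -m handwheel '[[0,0,-0.1,0,1],[0,0,0,0,1],[0,0,0,0,1]]'
```

```text
t: 7.0
tool_pos: [0.6584, 0.0782, 0.2147]
orientation: [-1.413, -2.806, 0.0]
force: [-1.4, -0.1, -0.3]
opening: 0.0416
gripper_force: 25.0
t: 7.38
tool_pos: [0.6584, 0.0782, 0.2147]
orientation: [1.413, 2.806, -0.0]
force: [-5.6, -0.3, 8.0]
opening: 0.0416
gripper_force: 25.0
```

```bash
python3 -m handwheel '[[0,0,0.05,0,0.3],[0,0,0,0,0.3],[0,0,0,0,0.3],[0,0,0,0,0.3],[0,0,3,0,0.3],[0,0,4,0,0],[0,0,4,0,0],[-4.9,3.3,0,0,0],[-4.9,3.3,0,0,0],[-4.9,3.3,0,0,0]]'
python3 -m handwheel '[[-4.9,3.3,0,0,0],[0,0,0,0,0],[0,0,0,0,0]]'
python3 - <<'E'
from h import *
s=readout.read_state(); print(s['t'],s['tool_pos'],s['opening'])
im,c=snap('wrist','w3'); snap('top','top1')
print(proj(c,[(.4635,.2098,.044)]))
E
```

```text
t: 8.62
tool_pos: [0.5099, 0.1779, 0.3243]
orientation: [1.413, 2.805, 0.001]
force: [0.2, 1.0, -0.2]
opening: 0.0928
gripper_force: 0.0
t: 9.0
tool_pos: [0.4626, 0.2102, 0.3247]
orientation: [1.411, 2.806, 0.001]
force: [-0.7, -0.8, 0.9]
opening: 0.093
gripper_force: 0.0
9.0 [0.46264628 0.21023653 0.32466876] 0.0929770037144616
[[315.03497167 200.61012082]]
```

View pics/w3.png

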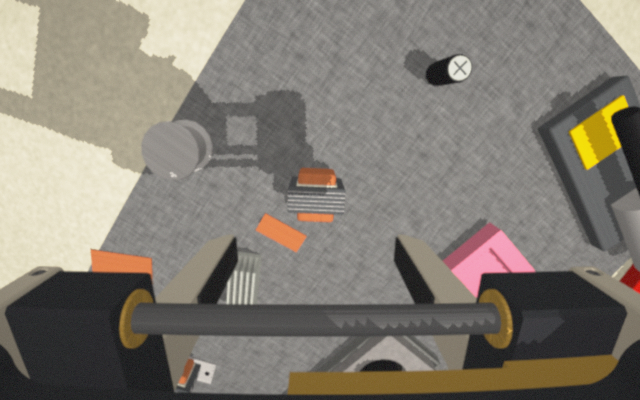

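The plain trafo (no feet) lies around (317,200), its core nearly level between the fingers. I'll check closer for its angle and centre.

Run:
```python
from h import *
im,c=load('w3'); cv2.imwrite('pics/z3.png',cv2.resize(im[160:230,275:360],None,fx=7,fy=7,interpolation=cv2.INTER_CUBIC)[:,:,::-1])
```

```text
(no output)
```

View pics/z3.png

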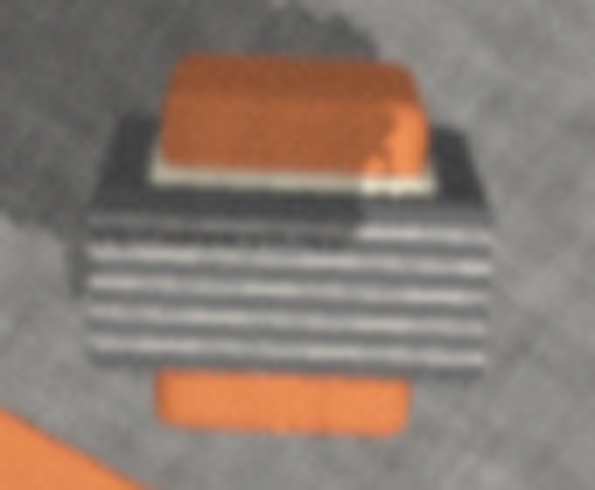

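The core's top face has crop corners near (92,213), (492,215), (487,373) and (88,367); there are no feet.

Run:
```python
from h import *
im,c=load('w3'); p=(np.array([(92,213),(492,215),(487,373),(88,367)])+.5)/7-.5+(275,160); t=ray(c,p,.044)
print(t.mean(0).round(4),np.linalg.norm(t-np.roll(t,-1,0),axis=1).round(4),[np.arctan2(*(b-a)[[1,0]]).round(3) for a,b in((t[0],t[1]),(t[3],t[2]))])
```

```text
[0.4646 0.2097 0.044 ] [0.0499 0.0209 0.0509 0.0203] [np.float64(0.634), np.float64(0.623)]
```

```bash
python3 -m handwheel '[[0.1,0,-4,0,0],[0,0,-4,0,0],[0,0,-3,0,0],[0,0,-1.1,0,0],[0,0,0,0,0],[0,0,0,0,1],[0,0,0,0,1],[0,0,0,0,1],[0,0,0,0,1],[0,0,0,0,1]]' 40
python3 -m handwheel '[[0,0,0,0,1],[0,0,0,0,1],[0,0,0,0,1]]'
```

```text
t: 10.35
tool_pos: [0.4634, 0.2102, 0.2034]
orientation: [1.412, 2.806, 0.0]
force: [-0.8, -0.5, 1.3]
opening: 0.0501
gripper_force: 39.6
t: 10.72
tool_pos: [0.4634, 0.2102, 0.2034]
orientation: [1.413, 2.806, 0.0]
force: [-1.8, -0.1, 4.0]
opening: 0.0498
gripper_force: 39.6
```

```bash
python3 -m handwheel '[[0,0,3,0,1],[0,0,4,0,1],[0,0,3,0,1],[0,0,0,0,1],[0,0,0,0,1]]'
```

```text
t: 11.35
tool_pos: [0.4628, 0.21, 0.3013]
orientation: [-1.412, -2.805, 0.003]
force: [-0.3, 0.3, -3.9]
opening: 0.0496
gripper_force: 39.6
```

```bash
python3 -m handwheel '[[2.2,-4.2,0,-0.093,1],[2.2,-4.2,0,-0.093,1],[2.2,-4.2,0,-0.093,1],[2.2,-4.2,0,-0.093,1],[2.2,-4.2,0,-0.093,1],[2.2,-4.2,0,-0.093,1],[2.2,-4.2,0,-0.093,1],[2,-4.2,0,-0.093,1],[0,0,0,0,1],[0,0,0,0,1]]'
python3 - <<'E'
from h import *
s=readout.read_state(); print(s['t'],s['tool_pos'],s['orientation'],s['opening'])
o=s['orientation']; print('yaw',2*np.arctan2(o[1],o[0])-np.pi/2)
im,c=snap('wrist','w4')
E
```

```text
t: 12.6
tool_pos: [0.6366, -0.1255, 0.3006]
orientation: [-2.333, -2.098, 0.003]
force: [-0.3, 0.9, -3.6]
opening: 0.0502
gripper_force: 39.6
12.6 [ 0.63660867 -0.12547016  0.30056394] [-2.33289235 -2.09847514  0.00296478] 0.05016633485846805
yaw -6.38888582217977
```

View pics/w4.png

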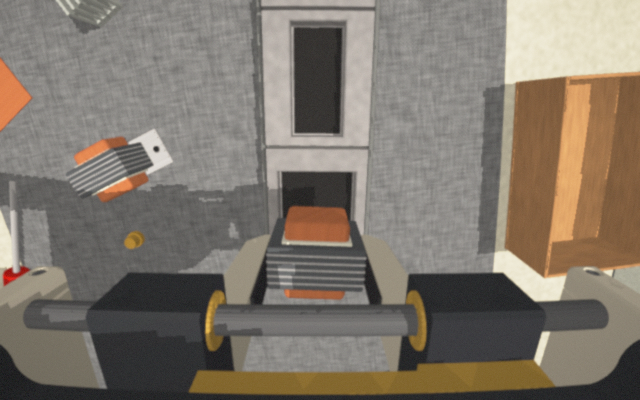

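The trafo is held level and aligned with the tray. The square pocket shows below (columns 278–357, far edge row 171), and the slot's rim is at about (292..346, 24..136).

Run:
```python
from h import *
im,c=load('w4')
def rect(C,w,l,a=-.104):
    R=np.array([[np.cos(a),-np.sin(a)],[np.sin(a),np.cos(a)]]); q=np.array([(-w,l),(w,l),(w,-l),(-w,-l)])/2@R.T+C; return np.c_[q,q[:,0]*0+.026]
for n,r in(('sq',rect((.6366,-.1271),.066,.062)),('slot',rect((.6475,-.0246),.042,.086))): print(n,proj(c,r).round(0).tolist())
cv2.imwrite('pics/z4.png',cv2.resize(im[10:220,255:380],None,fx=2.8,fy=2.8,interpolation=cv2.INTER_CUBIC)[:,:,::-1])
```

```text
sq [[276.0, 170.0], [355.0, 170.0], [352.0, 238.0], [279.0, 238.0]]
slot [[287.0, 18.0], [344.0, 18.0], [342.0, 134.0], [290.0, 134.0]]
```

View pics/z4.png

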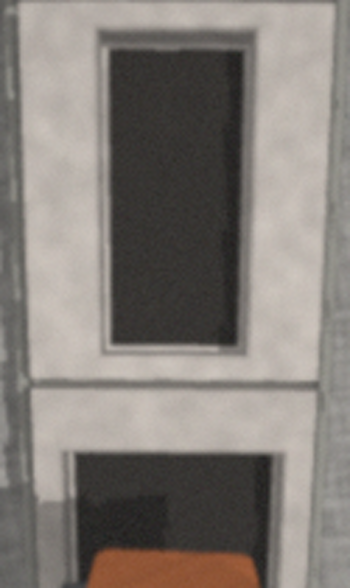

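```bash
python3 -m handwheel '[[0.1,-0.2,-3,0,1],[0,0,-3,0,1],[0,0,-1.3,0,1],[0,0,-0.5,0,1],[0,0,-0.3,0,1],[0,0,0,0,1],[0,0,0,0,1]]'
```

```text
t: 13.52
tool_pos: [0.6388, -0.128, 0.2233]
orientation: [2.335, 2.1, 0.001]
force: [-0.3, -0.2, -3.1]
opening: 0.0503
gripper_force: 39.6
```

```bash
python3 -m handwheel '[[0,0,-0.4,0,1],[0,0,-0.3,0,1],[0,0,0,0,1],[0,0,0,0,1],[0,0,0,0,1]]'
```

```text
t: 14.15
tool_pos: [0.6384, -0.1278, 0.2153]
orientation: [2.336, 2.101, 0.0]
force: [-0.2, -0.4, -2.7]
opening: 0.0497
gripper_force: 39.6
```

```bash
python3 -m handwheel '[[0,0,-0.1,0,1],[0,0,0,0,1],[0,0,0,0,1]]'; python3 -m handwheel '[[0,0,-0.05,0,1],[0,0,0,0,1],[0,0,0,0,1]]'
```

```text
t: 14.52
tool_pos: [0.6385, -0.1278, 0.2145]
orientation: [2.336, 2.1, 0.0]
force: [-0.3, -0.1, -0.6]
opening: 0.0498
gripper_force: 39.6
t: 14.9
tool_pos: [0.6385, -0.1279, 0.2145]
orientation: [2.336, 2.1, 0.0]
force: [-4.9, 1.0, 5.4]
opening: 0.05
gripper_force: 39.6
```

```bash
python3 -m handwheel '[[0,0,0.05,0,0.3],[0,0,0,0,0.3],[0,0,0,0,0.3],[0,0,0,0,0.3],[0,0,3,0,0.3],[0,0,4,0,0],[0,0,4,0,0],[-2.9,3.4,0,0.1,0],[-2.9,3.4,0,0.1,0],[-2.9,3.4,0,0.1,0]]'
python3 -m handwheel '[[-2.9,3.5,0,0.1,0],[-2.9,3.5,0,0.1,0],[-2.8,3.5,0,0.1,0],[0,0,0,0,0],[0,0,0,0,0]]'
python3 - <<'E'
from h import *
s=readout.read_state(); o=s['orientation']; print(s['t'],s['tool_pos'],s['opening'],'yaw',2*np.arctan2(o[1],o[0])-np.pi/2)
im,c=snap('wrist','w5'); cv2.imwrite('pics/z5.png',cv2.resize(im[130:260,230:410],None,fx=4.3,fy=4.3,interpolation=cv2.INTER_CUBIC)[:,:,::-1])
print(proj(c,[(.4651,.0789,.04)]))
E
```

```text
t: 16.15
tool_pos: [0.5505, -0.025, 0.3243]
orientation: [1.992, 2.429, 0.001]
force: [-0.7, 0.8, -0.3]
opening: 0.0929
gripper_force: 0.0
t: 16.77
tool_pos: [0.4656, 0.0791, 0.3245]
orientation: [1.611, 2.696, 0.0]
force: [-0.5, 0.2, 0.2]
opening: 0.0926
gripper_force: 0.0
16.775 [0.46564924 0.07910903 0.32454572] 0.09260088984149688 yaw 0.4938002559056671
[[313.7877884  198.41113072]]
```

View pics/z5.png

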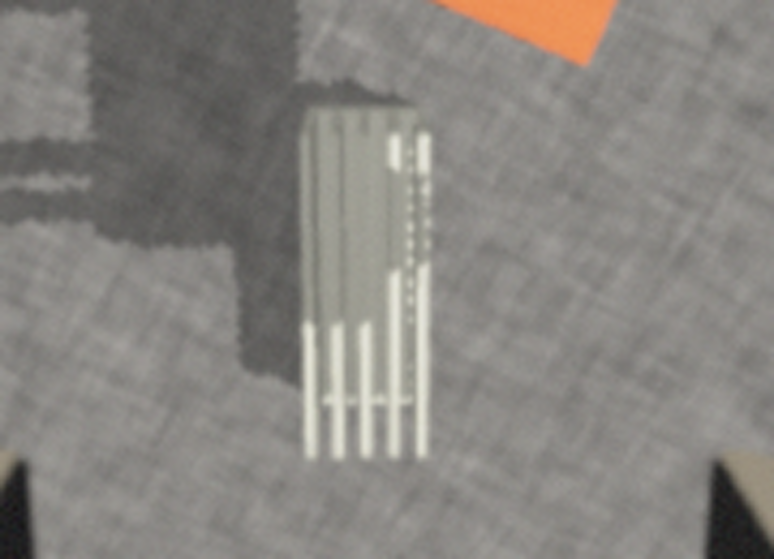

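The long sink sits square between the fingers: its top face spans crop columns 302–430 and rows 130–460, with parallel fins.

Run:
```python
from h import *
im,c=load('w5'); p=(np.array([(301,131),(431,131),(430,460),(303,460)])+.5)/4.3-.5+(230,130); t=ray(c,p,.04)
print(t.mean(0).round(4),np.linalg.norm(t-np.roll(t,-1,0),axis=1).round(4),[np.arctan2(*(b-a)[[1,0]]).round(3)+np.pi/2 for a,b in((t[0],t[3]),(t[1],t[2]))])
```

```text
[0.4665 0.0782 0.04  ] [0.026  0.0715 0.0274 0.0715] [np.float64(0.4847963267948965), np.float64(0.5047963267948965)]
```

```bash
python3 -m handwheel '[[0,0,-4,0,0],[0,0,-4,0,0],[0,0,-3,0,0],[0,0,-1.1,0,0],[0,0,0,0,0],[0,0,0,0,1],[0,0,0,0,1],[0,0,0,0,1],[0,0,0,0,1],[0,0,0,0,1]]' 25
python3 -m handwheel '[[0,0,0,0,1],[0,0,0,0,1],[0,0,0,0,1],[0,0,0,0,1],[0,0,0,0,1]]'
```

```text
t: 18.08
tool_pos: [0.4654, 0.0792, 0.2033]
orientation: [1.611, 2.697, 0.0]
force: [-0.1, -0.4, 0.6]
opening: 0.0475
gripper_force: 0.0
t: 18.7
tool_pos: [0.4654, 0.0792, 0.2032]
orientation: [-1.611, -2.697, 0.0]
force: [0.2, 0.3, -0.5]
opening: 0.0259
gripper_force: 25.0
```

```bash
python3 -m handwheel '[[0,0,3,0,1],[0,0,4,0,1],[0,0,3,0,1],[3.6,-2.1,0,-0.12,1],[3.6,-2.1,0,-0.12,1],[3.6,-2.1,0,-0.12,1],[3.6,-2.1,0,-0.12,1],[3.8,-2.1,0,-0.12,1],[0,0,0,0,1],[0,0,0,0,1]]'
python3 - <<'E'
from h import *
s=readout.read_state(); o=s['orientation']; print(s['t'],s['tool_pos'],s['opening'],'yaw',2*np.arctan2(o[1],o[0])-np.pi/2)
im,c=snap('wrist','w6')
E
```

```text
t: 19.95
tool_pos: [0.647, -0.0257, 0.3025]
orientation: [-2.334, -2.101, 0.001]
force: [-0.5, 0.7, 0.2]
opening: 0.0259
gripper_force: 25.0
19.95 [ 0.64702517 -0.02568659  0.30249337] 0.025921016240203987 yaw -6.388347854115544
```

View pics/w6.png

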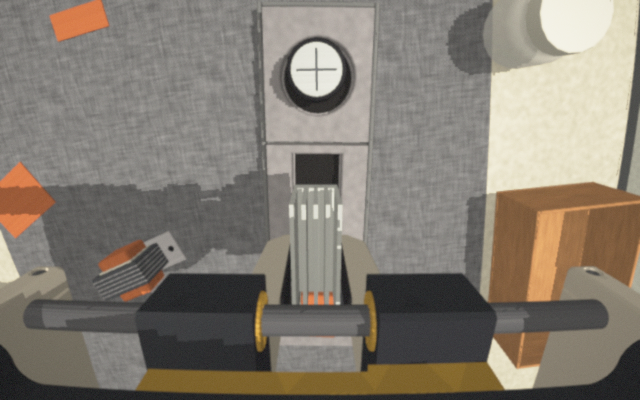

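The cap stands inside the round pocket at (317,70). The sink is aligned over the slot: slot columns 292–343, sink 289–342, which agree once height is allowed for.

```bash
python3 -m handwheel '[[0.1,0,-3,0,1],[0,0,-3,0,1],[0,0,-1.3,0,1],[0,0,-0.5,0,1],[0,0,-0.3,0,1],[0,0,0,0,1],[0,0,0,0,1],[0,0,0,0,1]]'
```

```text
t: 21.0
tool_pos: [0.6486, -0.0259, 0.2228]
orientation: [2.336, 2.1, 0.001]
force: [-0.3, 0.0, -0.9]
opening: 0.0259
gripper_force: 25.0
```

```bash
python3 -m handwheel '[[0,0,-0.4,0,1],[0,0,-0.3,0,1],[0,0,-0.1,0,1],[0,0,0,0,1],[0,0,0,0,1],[0,0,0,0,1]]';  python3 -m handwheel '[[0,0,-0.05,0,1],[0,0,0,0,1],[0,0,0,0,1]]'
```

```text
t: 21.75
tool_pos: [0.6484, -0.0258, 0.2143]
orientation: [-2.336, -2.101, 0.0]
force: [-0.4, -0.1, 1.3]
opening: 0.0255
gripper_force: 25.0
t: 22.12
tool_pos: [0.6484, -0.0258, 0.2142]
orientation: [-2.336, -2.101, 0.0]
force: [-4.4, -0.0, 5.5]
opening: 0.0257
gripper_force: 25.0
```

Floor contact. Release, lift, retreat toward the robot so the cameras can see.

```bash
python3 -m handwheel '[[0,0,0.05,0,0.5],[0,0,0,0,0.5],[0,0,0,0,0.5],[0,0,0,0,0.5],[0,0,3,0,0.5],[0,0,4,0,0],[0,0,4,0,0],[-4,3,0,0,0],[-5,3,0,0,0],[-5,3,0,0,0]]'
python3 -m handwheel '[[-3,5,2,0,0],[-2,6,1,0,0],[-1,6,0,0,0],[0,6,0,0,0],[0,6,0,0,0],[0,0,0,0,0],[0,0,0,0,0]]'
python3 - <<'E'
from h import *
a,_=snap('top','top2'); b,_=snap('side','side2')
z=lambda i:cv2.resize(i,None,fx=3.2,fy=3.2,interpolation=cv2.INTER_CUBIC)
A=z(a[120:260,150:400]); B=cv2.resize(b[140:250,240:340],None,fx=1.35,fy=1.35)
A[-B.shape[0]:,-B.shape[1]:]=B
cv2.imwrite('pics/z6.png',A[:,:,::-1])
E
```

```text
t: 23.38
tool_pos: [0.507, 0.0649, 0.3243]
orientation: [2.336, 2.1, 0.001]
force: [-0.4, 0.1, 1.3]
opening: 0.091
gripper_force: 0.0
t: 24.25
tool_pos: [0.4487, 0.3526, 0.3537]
orientation: [2.335, 2.101, -0.001]
force: [0.1, -1.2, -0.2]
opening: 0.0931
gripper_force: 0.0
```

View pics/z6.png

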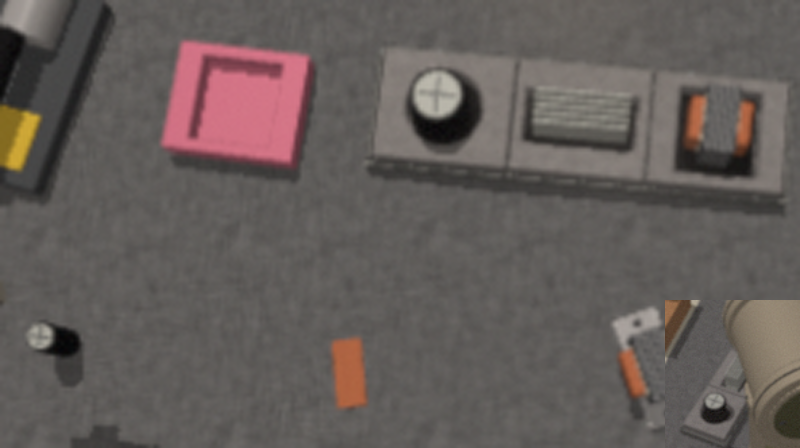

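View pics/side2.png

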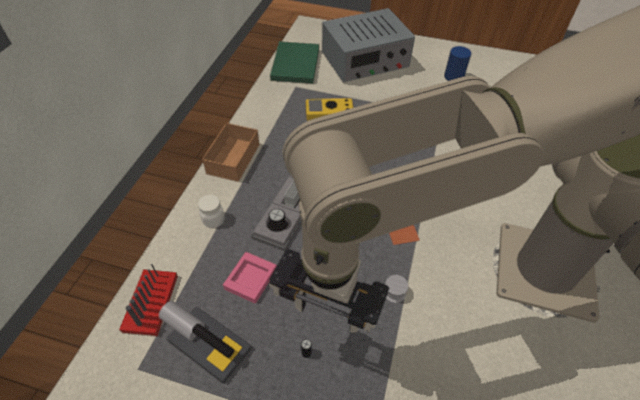

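All three parts stand upright inside their pockets in the top crop: cap (437,95), sink (580,112), trafo (718,128). The look-alikes in view are where they were, and the arm is clear.

```bash
python3 -c "
from h import *
print(job.close_job())"
```

```text
the job is handed in; nothing more can be done
None
```

The thick capacitor, the transformer without feet and the longer heatsink were placed in their pockets in that order, each set down to floor contact and released, no look-alike was handled, and the job was handed in after about 24 s of the 96 s allowed.

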